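Roll a drill core into the V-cradle

TASK

Roll the stone drill core along the bench by its side, up the short ramp and into the V of the aluminium cradle, then push it along the V until its end sits against the blue end stop. Do not pick the core up or stand it on end, leave the jar, the steel ring and the mallet where they are, and let go of everything at the end.

Things in the scene. Friction and masses are not known exactly. Their poses are not given: they have to be found in the camera images.
- core: Grey stone drill core with darker bands: a solid cylinder 42 mm across, 130 mm long, 0.35 to 0.6 kg, ground smooth. It lies before the ramp, its axis 150 to 185 mm from the V's bottom line and within 0.15 rad of parallel to it, and rolls easily. Origin at its centre; y along its axis; z towards a red line drawn along it, which is on top at the start. The body frame turns as it rolls.
- cradle: Fixed aluminium V-cradle 200 mm long in y (-100 to 100). Origin on the bench under the V's bottom line (1.5 mm high), which runs along y. Going along +x: a ramp climbs from the bench at x -76 mm to a lip 10.5 mm high at x -16 mm, the V's near side falls 30 degrees to x 0, its far side rises 30 degrees to 27.5 mm high at x 45 mm. The y = -100 mm end is open.
- seat (a point): Where the core's centre lies when it is in the bottom of the V with its end against the blue stop: in the cradle's frame x 0, y 35 mm, z 25.7 mm. The blue stop is a fixed plate across the V's +y end, its inner face at y 100 mm, x -28 to 47 mm, 50 mm high. Same axes as the cradle.
- jar: Small closed sample jar, 48 mm across, 55 mm high, loose, standing on the bench beside the ramp. Origin at the centre of its underside. To be left alone.
- die: Loose steel ring (a press die), 56 mm across, 30 mm high, with a 32 mm hole, lying flat on the bench at the other side of the ramp from the jar; the two may be swapped. Origin at the centre of its underside. To be left alone.
- mallet: Mallet with a black head and a wooden handle, about 260 mm long, up to 30 mm high, lying on the bench beyond the cradle, roughly along the cradle's y. Origin under its middle. To be left alone.
There are look-alikes about, which are no part of the job. Of the things like the core, leave any that is purple; of the rest the smaller one is meant.

How it is judged:
On the way:
1. the core has been rolled half a turn, its red line underneath, in front of the V (angle between core's own z axis and vertical above 2.4 rad and x of core in the frame of cradle below -0.03 m).
At the end, for the whole second after the job is handed in: The core lies at rest in the bottom of the V (within 4 mm across, 3 mm in height, 0.05 rad of its direction), its end within 4 mm of the blue stop; the jar, the steel ring and the mallet are within 15 mm of where they stood (x of core in the frame of cradle between -0.004 and 0.004 m and z of core in the frame of cradle between 0.022 and 0.029 m and y of core in the frame of cradle between 0.031 and 0.038 m and angle between the y axis of core and the y axis of cradle, either way round below 0.05 rad and linear speed of core below 0.01 m/s and angular speed of core below 0.3 rad/s and distance of each of jar, die, mallet from where it was at the start of the episode below 0.015 m); the robot touches nothing.
It fails at once if the core is lifted (its centre over 30 mm high before the ramp, over 37 mm before or on the ramp, or over 48 mm anywhere) (height (world z) of core above 0.048 m or (height (world z) of core above 0.037 m and x of core in the frame of cradle below -0.012 m) or (height (world z) of core above 0.03 m and x of core in the frame of cradle below -0.085 m)).
It fails at once if the core is tipped on end (its axis over 0.3 rad from level) (angle between core's own y axis and vertical below 1.27 rad or angle between core's own y axis and vertical above 1.87 rad).
It fails at once if the jar, the steel ring or the mallet is moved over 15 mm (distance of any of jar, die, mallet from where it was at the start of the episode above 0.015 m).
It also fails if it takes over 51 s, if anything falls off the work surface, if the arm or the gripper's body presses on something with over 40 N, if the wrist force passes 120 N, or if a joint passes its speed limit or range.

ROBOT

A 7-joint arm with a two-finger parallel gripper is mounted at the origin on the work surface. World frame = base frame: x ahead of the robot, y to its left, z up, the work surface at z = 0. Lengths are in m, angles in rad, forces in N, time in s.
With the tool pointing down it reaches from about 0.35 to 0.9 m from the base axis. Payload 8.1 kg.
Tool frame: the origin (TCP) lies midway between the tips of the shut fingers; the grasp point (between the pads) lies 19 mm behind it; z points along the fingers, x is the direction in which the jaws open and shut, and the axes are right-handed (so a half turn about z gives the same grasp; the last joint's range is limited). The gripper opens to 92 mm and grips with 3 to 60 N. Pads are 19 mm wide; open, the fingers measure 130 mm over their backs; the gripper's body (75 mm by 190 mm) begins 47 mm behind the grasp point.
Start: joints at [1.173, 0.434, 0.025, 1.573, -0.012, 1.134, -0.075], TCP at [0.182, -0.598, 0.227] pointing down, gripper open.
Joint ranges: [-2.62, 2.62], [-0.44, 2.09], [-1.27, 1.32], [0.08, 2.57], [-1.32, 4.46], [0.12, 2], [-2.74, 2.74]. Speed limits (rad/s): [2.22, 2.22, 3.01, 3.01, 3.14, 3.14, 3.14].

INTERFACE

Orientations are given as a rotation vector (axis times angle).
In Python, from cell import arm gives the robot as it stands. The module is installed in compiled form; this text tells all that it offers.
- The arm moves only by the tool play_rows, never from a script. Its argument "motion" is a list of rows, each a list of 7 numbers: the gripper's target within -1 to 1 (fully open at 1, half-way at 0, shut at -1), then the shift along the tool's x, y, z in mm, then the turn, a rotation vector about the tool's x, y, z in rad. In form: [[claw, tx, ty, tz, ax, ay, az], ...]. A call has 1 to 10 rows; each row is the pose to reach, as a shift and turn from the pose measured when the call began, along the tool's axes at that moment; what a row does not reach only later rows make up. A row lasts 1/10 s, in which the tool goes at most 50 mm and 8.59 degrees, less where a joint would pass 70% of its speed; a pose out of reach is approached as far as the arm can. A call with a gripper value outside its range is refused whole. The fingers move at their own pace and stop on an object; "force" is the grip in N (left out, the last holds). Time passes only in rows, so rows that repeat a pose let the fingers close. It gives the time, the measured TCP pose, the force and the opening at its end, in the units of the state.
- arm.observe(): the state, without advancing time (a new reading comes with each control period).
- arm.get_image(name): name is "scene" or "top"; returns a dict with "img" (400x640x3 uint8, blue, green, red), "depth" (400x640 float32, m along the optical axis (not along the pixel's ray), 0 where there is no reading), "K" (3x3 intrinsics, pixels), "k1" (the pictures are not rectified: a ray, as slopes to the right and down, at radius r is drawn at 1 + k1 r^2 times it, then the intrinsics apply), "rvec" (rotation vector, rad) and "tvec" (3), from world to camera coordinates, as OpenCV has them. Camera axes: x right, y down, z forward; pixel columns grow to the right and rows downward; lengths in m; the calibration is good to about 2 mm. A picture is of the moment at which its call begins.
- arm.sign_off(): hands the job in, once; it reports no verdict.
Trained networks look in a picture, given as the dict that the camera call returned (one of the last four; its "shot" number tells which), for a name from the list of things; names that differ only in an ending like _2 or _b are one class to them, and where a whole thing is asked for, a point or a joint stands for the part that bears it (a point fixed in the world has none). Each returns a list of dicts, best first, with "score" (0 to 1); they miss things now and then, are a little off and sometimes report something else, mostly with a low value. They report only what shows in the picture. A call takes as long as a camera call. They do not tell look-alikes from the thing itself.
- arm.look_for(picture, query): "box" ([left, top, width, height] as shares, 0 to 1, of the picture: columns of its width, rows of its height, round what is visible of it).
The state is a dict: "clock": time; "joints": joint angles; "dq": joint speeds; "joint_efforts": joint torques, N m; "position": TCP position; "ee_rot": TCP orientation; "force": force on the tool from outside, world axes, zero at the start; "ft_torque": the same for the moment, N m; "width": opening from 0.0 (shut) to 1.0 (fully open).
Only numpy, scipy, OpenCV 4.12 (cv2) and the standard library are available. Lean on these libraries where they do the work, as an engineer would, in place of code of your own. Each camera call takes 0.05 s, during which the arm holds its last target. There are 200 camera calls.

## Working session

There is one attempt and no reset: what is moved stays moved. The work goes in short steps, Python scripts to look and compute and a tool call to move; the robot and the scene stay as the last step left them, time stands still between calls to the robot, and variables do not carry over. Pictures are saved under pics/ and viewed, on a budget of 10 in all, crops included, one or two more only if the job needs it, and the job is handed in when it is done.

Besides the shell and the picture viewer there is one more tool, called after "Call:" as name(argument=value, ...) on one line, values as JSON. play_rows: Moves the arm, as the interface text tells. Its arguments: {"type":"object","properties":{"motion":{"type":"array"},"force":{"type":"number"}},"required":["motion"]}

```bash
mkdir -p pics
cat > h.py <<'E'
import numpy as np, cv2
from cell import arm
from scipy.spatial.transform import Rotation as R
def cloud(p):
    K=p["K"];d=p["depth"];h,w=d.shape
    u,v=np.meshgrid(np.arange(w),np.arange(h))
    xd=(u-K[0][2])/K[0][0];yd=(v-K[1][2])/K[1][1]
    x,y=xd.copy(),yd.copy()
    for _ in range(10):
        f=1+p["k1"]*(x*x+y*y);x=xd/f;y=yd/f
    P=np.stack([x*d,y*d,d],-1)
    Rm=R.from_rotvec(np.ravel(p["rvec"])).as_matrix()
    W=(P-np.ravel(p["tvec"]))@Rm
    W[d<=0]=np.nan
    return W
E
python3 - <<'E'
from h import *
s=arm.observe();print({k:np.round(v,3) for k,v in s.items()})
for n in("top","scene"):
    p=arm.get_image(n);cv2.imwrite(f"pics/{n}0.png",p["img"]);np.savez(f"{n}0.npz",W=cloud(p),img=p["img"])
    print(n,p["k1"],p["tvec"])
    W=cloud(p)
    for q in("core","cradle","jar","die","mallet"):
        for r in arm.look_for(p,q)[:4]:
            b=np.array(r["box"])*[640,400,640,400];c=b[:2]+b[2:]/2
            print(q,round(r["score"],2),b.round(),W[int(c[1]),int(c[0])].round(3))
E
```

```text
{'clock': np.float64(0.0), 'joints': array([ 1.173,  0.435,  0.025,  1.574, -0.012,  1.134, -0.075]), 'dq': array([ 0.001, -0.001, -0.001, -0.001,  0.001,  0.   , -0.002]), 'joint_efforts': array([ 0.0000e+00, -6.6786e+01,  9.8500e-01, -3.1446e+01, -6.0000e-02,
        4.3000e-02,  0.0000e+00]), 'position': array([ 0.181, -0.598,  0.226]), 'ee_rot': array([-2.523e+00,  1.871e+00,  2.000e-03]), 'force': array([ 0.966,  0.004, -0.536]), 'ft_torque': array([0.038, 0.003, 0.009]), 'width': np.float64(1.002)}
top -0.07849802253524038 [0.03285496 0.56679818 1.06928828]
core 0.68 [316. 230.  58.  20.] [ 0.473 -0.042  0.039]
core 0.66 [251. 280.  58.  36.] [0.351 0.098 0.041]
core 0.63 [379. 265.  72.  72.] [ 0.342 -0.187  0.052]
cradle 0.86 [292. 140.  94.  66.] [ 0.628 -0.034  0.003]
cradle 0.59 [411. 197.  25.  23.] [ 0.538 -0.214  0.053]
jar 0.82 [410. 196.  26.  23.] [ 0.54  -0.214  0.054]
die 0.74 [251. 208.  30.  22.] [ 0.528  0.134 -0.003]
mallet 0.78 [293.  92. 114.  42.] [ 0.767 -0.064  0.021]
scene -0.018265256712077505 [-0.04459372 -0.29213679  1.45433487]
core 0.58 [307. 141.  52.  25.] [0.365 0.092 0.031]
cradle 0.86 [227. 198. 107.  54.] [ 0.626 -0.038  0.001]
jar 0.9 [192. 175.  24.  31.] [ 0.562 -0.209  0.048]
die 0.85 [342. 182.  19.  25.] [0.552 0.125 0.029]
mallet 0.96 [188. 247. 142.  41.] [ 0.777 -0.068  0.02 ]
```

View pics/top0.png

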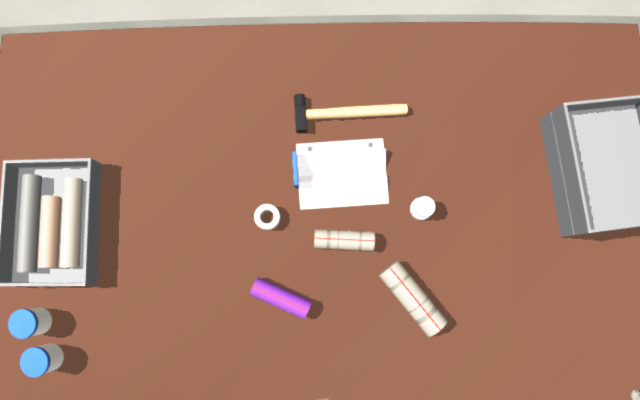

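View pics/scene0.png

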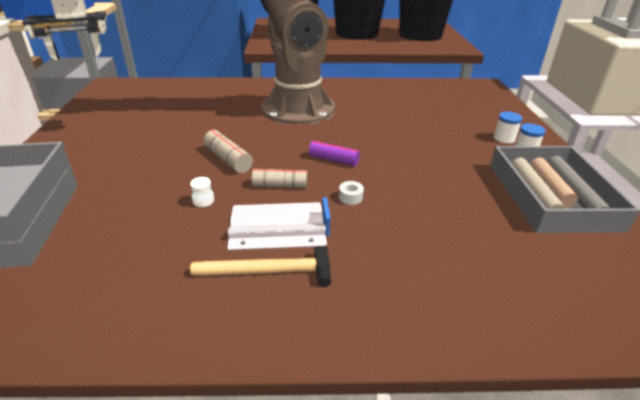

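Like the core in the top picture: the banded one at (344,240), a purple one at (280,298), and a bigger banded one at (413,298). The one at (344,240) is not purple, is the smaller of the rest, and lies before the ramp. I'll confirm it in a crop and fit the poses.

Run:
```python
from h import *
from scipy.optimize import least_squares
a=np.load("top0.npz");W=a["W"];img=a["img"]
cv2.imwrite("pics/crop.png",cv2.resize(img[120:345,240:460],None,fx=3,fy=2.6,interpolation=cv2.INTER_CUBIC))
for n in("top","scene"):
    b=np.load(n+"0.npz");V=b["W"];im=b["img"].astype(int)
    ok=np.isfinite(V[...,2])
    f=V[ok];near=f[(abs(f[:,0]-.55)<.25)&(abs(f[:,1])<.25)]
    z0=np.median(near[abs(near[:,2])<.01][:,2]);print(n,"bench z",z0.round(4), "noise",near[abs(near[:,2])<.01][:,2].std().round(4))
    # core
    m=ok&(abs(V[...,0]-.473)<.045)&(abs(V[...,1]+.042)<.09)&(V[...,2]>z0+.015)
    P=V[m]
    def res(p):
        x0,th,zc=p;return np.hypot((P[:,0]-x0)*np.cos(th)+(P[:,1]+.04)*np.sin(th),P[:,2]-z0-zc)-.021
    s=least_squares(res,[.473,0,.021],loss="soft_l1",f_scale=.003)
    print("core x at y=-.04, th(axis=(-sin,cos))",s.x.round(4),"y range",np.percentile(P[:,1],[1,99]).round(4),len(P),np.sqrt(np.mean(s.fun**2)).round(4))
    # cradle
    px=np.array([-.2,-.076,-.016,0,.045]);pz=np.array([0,0,.0105,.0015,.0275])
    m=ok&(abs(V[...,0]-.62)<.09)&(abs(V[...,1]+.04)<.085)&(V[...,2]<z0+.033)
    C=V[m]
    def rc(p):
        x0,th=p;xx=(C[:,0]-x0)*np.cos(th)+(C[:,1]+.04)*np.sin(th)
        r=C[:,2]-z0-np.interp(xx,px,pz);r[(xx>.043)|(xx<-.1)]=0;return r
    best=min((least_squares(rc,[x,t],loss="soft_l1",f_scale=.002) for x in np.arange(.6,.67,.01) for t in(-.1,0,.1)),key=lambda s:s.cost)
    print("cradle x0 at y=-.04",best.x.round(4),best.cost,len(C))
    # blue
    bl=ok&(im[...,0]>im[...,2]+60)&(im[...,0]>im[...,1]+30)&(abs(V[...,0]-.63)<.08)&(abs(V[...,1]-.06)<.06)
    B=V[bl];print("blue",len(B),np.percentile(B,[2,50,98],axis=0).round(4).tolist())
    bt=B[B[:,2]>z0+.043];print("top of blue",np.percentile(bt,[5,50,95],axis=0).round(4).tolist() if len(bt) else 0)
    for nm,c in(("jar",(.545,-.21)),("die",(.54,.13))):
        m=ok&(np.hypot(V[...,0]-c[0],V[...,1]-c[1])<.06)&(V[...,2]>z0+.012);print(nm,np.percentile(V[m],[2,98],axis=0).round(3).tolist())
```

```text
top bench z -0.0002 noise 0.0027
core x at y=-.04, th(axis=(-sin,cos)) [ 0.4742 -0.067   0.0208] y range [-0.1046  0.0209] 1118 0.0016
cradle x0 at y=-.04 [0.628  0.0587] 0.007957718124005114 5730
blue 161 [[0.5948, 0.0567, -0.003], [0.631, 0.0626, 0.0492], [0.6702, 0.071, 0.0538]]
top of blue [[0.5966, 0.0581, 0.0458], [0.6293, 0.0624, 0.0495], [0.6634, 0.0668, 0.0526]]
jar [[0.519, -0.236, 0.015], [0.561, -0.195, 0.059]]
die [[0.502, 0.1, 0.016], [0.553, 0.152, 0.033]]
scene bench z 0.0007 noise 0.0022
core x at y=-.04, th(axis=(-sin,cos)) [ 0.4736 -0.0665  0.0206] y range [-0.1066  0.0221] 820 0.0019
cradle x0 at y=-.04 [ 0.6931 -0.0008] 0.19932473291331396 4261
blue 157 [[0.598, 0.0573, 0.0097], [0.6495, 0.0626, 0.0493], [0.6699, 0.0678, 0.0525]]
top of blue [[0.6004, 0.0576, 0.0455], [0.6388, 0.0622, 0.05], [0.6673, 0.0675, 0.0522]]
jar [[0.525, -0.238, 0.014], [0.565, -0.196, 0.057]]
die [[0.505, 0.101, 0.014], [0.556, 0.152, 0.032]]
```

View pics/crop.png

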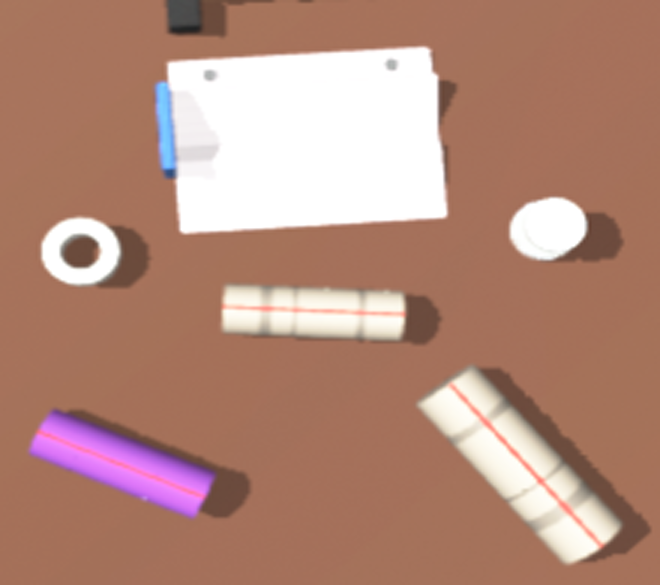

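The crop shows the banded core at (313,313) with its red line on top. It is the smaller banded one, before the ramp, with a parallel-ish axis, so it is the one meant. My plan is to keep the gripper open with the jaw axis along the core and push with both finger sides, turning gradually to the cradle's direction.

```bash
cat >> h.py <<'E'
CO=np.array([.628,-.042]);CY=.0587   # cradle origin, yaw
def rel(pos,yaw,s=None):
    """tool x = (cos yaw, sin yaw), z down; returns shift mm & turn from measured pose"""
    s=s or arm.observe();R0=R.from_rotvec(s["ee_rot"])
    x=np.array([np.cos(yaw),np.sin(yaw),0]);z=np.array([0,0,-1.]);T=R.from_matrix(np.c_[x,np.cross(z,x),z])
    return np.r_[R0.inv().apply(np.array(pos)-s["position"])*1e3,(R0.inv()*T).as_rotvec()]
def wc(x,y): c,s=np.cos(CY),np.sin(CY);return CO+[c*x-s*y,s*x+c*y]
E
python3 - <<'E'
from h import *
s=arm.observe();M=R.from_rotvec(s["ee_rot"]).as_matrix();print(M.round(3))
for sg in(np.pi/2,-np.pi/2):
    print(rel([.415,-.046,.16],sg-.067).round(3))
E
```

```text
[[ 0.29  -0.957 -0.   ]
 [-0.957 -0.29  -0.   ]
 [ 0.     0.    -1.   ]]
[-460.469 -383.734   66.723    0.       0.      -2.78 ]
[-4.60469e+02 -3.83734e+02  6.67230e+01  0.00000e+00 -0.00000e+00
  3.62000e-01]
```

Call:
play_rows(motion=[[1, -46, -38, 4, 0, 0, 0.04], [1, -92, -77, 8, 0, 0, 0.08], [1, -130, -108, 12, 0, 0, 0.12], [1, -170, -141, 16, 0, 0, 0.16], [1, -208, -173, 20, 0, 0, 0.2], [1, -246, -205, 24, 0, 0, 0.24], [1, -284, -237, 28, 0, 0, 0.28], [1, -322, -268, 32, 0, 0, 0.32], [1, -360, -300, 36, 0, 0, 0.36], [1, -398, -332, 40, 0, 0, 0.362]])

```text
clock: 1.6
position: [0.3764, -0.1372, 0.1886]
ee_rot: [-2.143, 2.297, -0.002]
force: [1.7, 0.2, -0.4]
width: 1.001
```

```bash
python3 -c "
from h import *
s=arm.observe();print(s['clock'],s['position'].round(4),s['force'].round(1));print(rel([.415,-.046,.06],-np.pi/2-.067).round(3))"
```

```text
1.6 [ 0.3764 -0.1372  0.1886] [ 1.7  0.2 -0.4]
[-9.36900e+01 -3.20160e+01  1.28634e+02 -1.00000e-03 -1.00000e-03
 -2.00000e-03]
```

Move over the start spot first, then down to 14 mm (z shift 175).

Call:
play_rows(motion=[[1, -40, -14, 0, 0, 0, 0], [1, -80, -28, 10, 0, 0, 0], [1, -94, -32, 50, 0, 0, 0], [1, -94, -32, 90, 0, 0, 0], [1, -94, -32, 130, 0, 0, 0], [1, -94, -32, 155, 0, 0, 0], [1, -94, -32, 170, 0, 0, 0], [1, -94, -32, 175, 0, 0, 0], [1, -94, -32, 175, 0, 0, 0]])

```text
clock: 2.5
position: [0.415, -0.0457, 0.0134]
ee_rot: [2.143, -2.297, 0.001]
force: [0.1, -0.1, 0.4]
width: 0.998
```

Run:
```python
from h import *
s=arm.observe();print(s['clock'],s['position'].round(4),s['force'].round(1))
p=arm.get_image("top");W=cloud(p);cv2.imwrite("pics/a.png",cv2.resize(p["img"][120:345,240:460],None,fx=3,fy=2.6))
# targets: pusher centre follows core; contact offset .0305 behind axis
for xc,f in((-.145,.1),(-.13,.4),(-.115,.7),(-.1,1),(-.085,1),(-.07,1)):
    t=wc(xc-.0305,.005);yaw=-np.pi/2-.067+f*.126
    print(xc,rel([*t,.014],yaw,s).round(3))
```

```text
2.5 [ 0.415  -0.0457  0.0134] [ 0.1 -0.1  0.4]
-0.145 [-9.5700e-01 -3.7569e+01 -5.6400e-01 -0.0000e+00 -1.0000e-03 -1.5000e-02]
-0.13 [-2.8670e+00 -5.2447e+01 -5.5800e-01 -0.0000e+00 -1.0000e-03 -5.2000e-02]
-0.115 [-4.7770e+00 -6.7325e+01 -5.5200e-01 -0.0000e+00 -1.0000e-03 -9.0000e-02]
-0.1 [-6.6860e+00 -8.2203e+01 -5.4500e-01 -0.0000e+00 -1.0000e-03 -1.2800e-01]
-0.085 [-8.5960e+00 -9.7081e+01 -5.3900e-01 -0.0000e+00 -1.0000e-03 -1.2800e-01]
-0.07 [-1.05050e+01 -1.11959e+02 -5.33000e-01 -0.00000e+00 -1.00000e-03
 -1.28000e-01]
```

View pics/a.png

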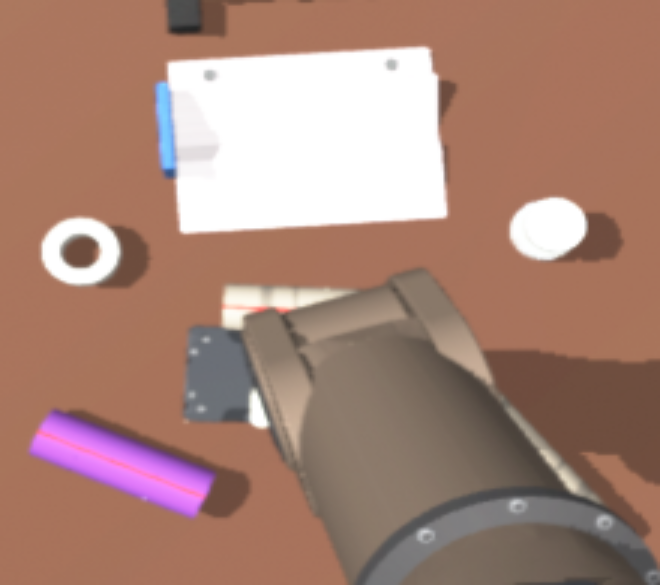

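The gripper is in place behind the core, with the core visible at about (290,300) in the crop. Next I'll approach and push gently.

Call:
play_rows(motion=[[1, 0, -10, 0, 0, 0, 0], [1, 0, -18, 0, 0, 0, 0], [1, 0, -22, 0, 0, 0, 0], [1, 0, -25, 0, 0, 0, 0], [1, 0, -28, 0, 0, 0, 0], [1, 0, -31, 0, 0, 0, 0], [1, 0, -34, 0, 0, 0, -0.006], [1, -1, -37, 0, 0, 0, -0.015], [1, -1, -40, 0, 0, 0, -0.022], [1, -2, -43, 0, 0, 0, -0.03]])

```text
clock: 3.55
position: [0.4586, -0.0467, 0.014]
ee_rot: [-2.178, 2.263, -0.002]
force: [0.7, -0.4, 0.6]
width: 1.0
```

```bash
cat >> h.py <<'E'
def seecore(n="scene",xr=(-.2,.03),save=None):
    p=arm.get_image(n);W=cloud(p);D=W[...,:2]-CO;c,s=np.cos(CY),np.sin(CY)
    X=D[...,0]*c+D[...,1]*s;Y=-D[...,0]*s+D[...,1]*c;im=p["img"].astype(int)
    if save: cv2.imwrite(save,p["img"])
    m=(X>xr[0])&(X<xr[1])&(abs(Y)<.09)&(W[...,2]>.016)&(W[...,2]<.06)
    return p,X,Y,W[...,2],m
def fit(n,xr,zc,**k):
    from scipy.optimize import least_squares
    p,X,Y,Z,m=seecore(n,xr,**k);x,y,z=X[m],Y[m],Z[m]
    f=lambda q:np.hypot((x-q[0])*np.cos(q[1])+y*np.sin(q[1]),z-q[2])-.021
    s=min((least_squares(f,[a,0,zc],loss="soft_l1",f_scale=.002) for a in np.arange(xr[0],xr[1],.02)),key=lambda s:s.cost)
    print(n,"n",len(x),"x' th zc",s.x.round(4),"rms",np.sqrt((s.fun**2).mean()).round(4),"y'",np.percentile(y,[1,99]).round(4))
    return s.x
E
python3 - <<'E'
from h import *
s=arm.observe();print(s['clock'],s['position'].round(4),s['force'].round(1))
p=arm.get_image("scene");cv2.imwrite("pics/b.png",cv2.resize(p["img"][110:260,180:380],None,fx=4,fy=4))
fit("scene",(-.165,-.06),.021)
for xc,f in((-.13,.4),(-.115,.7),(-.1,1),(-.085,1),(-.07,1)):
    t=wc(xc-.0305,.005);yaw=-np.pi/2-.067+f*.126
    print(xc,rel([*t,.014],yaw,s).round(3))
E
```

```text
3.55 [ 0.4586 -0.0467  0.014 ] [ 0.7 -0.4  0.6]
scene n 994 x' th zc [-0.1352 -0.1268  0.0227] rms 0.0055 y' [-0.0589  0.0688]
-0.13 [-6.370e-01 -8.836e+00  5.800e-02 -2.000e-03 -1.000e-03 -2.200e-02]
-0.115 [-2.0940e+00 -2.3765e+01  8.0000e-02 -1.0000e-03 -1.0000e-03 -6.0000e-02]
-0.1 [-3.5500e+00 -3.8694e+01  1.0200e-01 -1.0000e-03 -1.0000e-03 -9.8000e-02]
-0.085 [-5.0060e+00 -5.3623e+01  1.2300e-01 -1.0000e-03 -1.0000e-03 -9.8000e-02]
-0.07 [-6.4620e+00 -6.8552e+01  1.4500e-01 -1.0000e-03 -1.0000e-03 -9.8000e-02]
```

View pics/b.png

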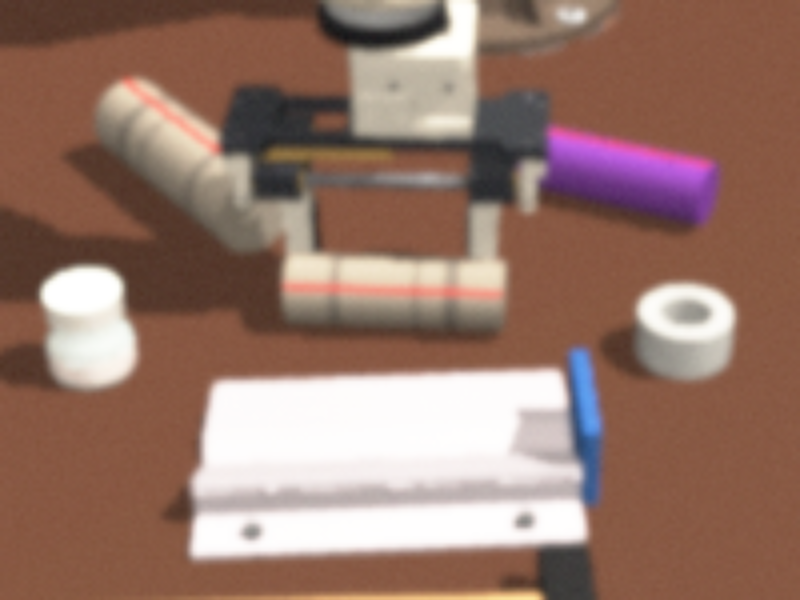

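The core at (395,293) is rolling with both fingers at its back, and the red line has turned forward. I'll keep pushing.

Call:
play_rows(motion=[[1, 0, -4, 0, 0, 0, -0.01], [1, -1, -8, 0, 0, 0, -0.02], [1, -1, -12, 0, 0, 0, -0.03], [1, -1, -16, 0, 0, 0, -0.04], [1, -2, -20, 0, 0, 0, -0.05], [1, -2, -24, 0, 0, 0, -0.06], [1, -2, -28, 0, 0, 0, -0.07], [1, -3, -32, 0, 0, 0, -0.08], [1, -3, -36, 0, 0, 0, -0.09], [1, -4, -40, 0, 0, 0, -0.098]])

```text
clock: 4.65
position: [0.4995, -0.0441, 0.0142]
ee_rot: [-2.286, 2.153, -0.003]
force: [-0.3, -0.5, 0.5]
width: 0.998
```

Run:
```python
from h import *
s=arm.observe();print(s['clock'],s['position'].round(4),s['force'].round(1))
p=arm.get_image("scene");cv2.imwrite("pics/c.png",cv2.resize(p["img"][110:260,180:380],None,fx=4,fy=4))
fit("scene",(-.115,-.04),.021)
for xc in(-.085,-.07,-.05,-.03,-.016,-.008):
    print(xc,rel([*wc(xc-.0305,.005),.016],-np.pi/2+CY,s).round(3))
```

```text
4.65 [ 0.4995 -0.0441  0.0142] [-0.3 -0.5  0.5]
scene n 954 x' th zc [-0.0877 -0.1127  0.0215] rms 0.0035 y' [-0.0639  0.0663]
-0.085 [ 4.2400e-01 -1.2902e+01 -1.7920e+00 -2.0000e-03 -1.0000e-03  1.0000e-03]
-0.07 [ 4.4600e-01 -2.7902e+01 -1.7600e+00 -2.0000e-03 -1.0000e-03  1.0000e-03]
-0.05 [ 4.7500e-01 -4.7902e+01 -1.7180e+00 -2.0000e-03 -1.0000e-03  1.0000e-03]
-0.03 [ 5.0500e-01 -6.7902e+01 -1.6750e+00 -2.0000e-03 -1.0000e-03  1.0000e-03]
-0.016 [ 5.2500e-01 -8.1902e+01 -1.6450e+00 -2.0000e-03 -1.0000e-03  1.0000e-03]
-0.008 [ 5.3700e-01 -8.9902e+01 -1.6280e+00 -2.0000e-03 -1.0000e-03  1.0000e-03]
```

View pics/c.png

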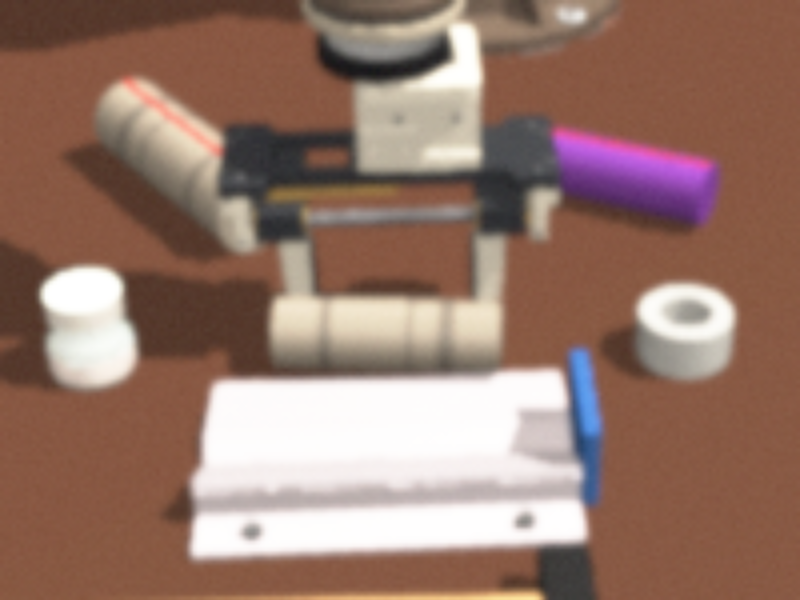

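The core at (385,333) is at the ramp foot with its red line now underneath, still about 0.11 rad skewed. The squared fingers should straighten it on the ramp.

Call:
play_rows(motion=[[1, 0, -4, 0, 0, 0, 0], [1, 0, -8, 0, 0, 0, 0], [1, 0, -12, 0, 0, 0, 0], [1, 0, -16, -1, 0, 0, 0], [1, 0, -20, -2, 0, 0, 0], [1, 0, -24, -2, 0, 0, 0], [1, 0, -28, -2, 0, 0, 0], [1, 0, -32, -2, 0, 0, 0], [1, 0, -36, -2, 0, 0, 0], [1, 0, -40, -2, 0, 0, 0]])

```text
clock: 5.75
position: [0.5401, -0.0413, 0.0163]
ee_rot: [-2.286, 2.152, -0.003]
force: [-4.7, 0.4, 1.9]
width: 1.0
```

Run:
```python
from h import *
s=arm.observe();print(s['clock'],s['position'].round(4),s['force'].round(1))
p=arm.get_image("scene");cv2.imwrite("pics/d.png",cv2.resize(p["img"][110:260,180:380],None,fx=4,fy=4))
fit("scene",(-.08,-.01),.026)
for xc in(-.05,-.03,-.016,-.008):
    print(xc,rel([*wc(xc-.0305,.005),.017],-np.pi/2+CY,s).round(3))
```

```text
5.75 [ 0.5401 -0.0413  0.0163] [-4.7  0.4  1.9]
scene n 1185 x' th zc [-0.0546  0.005   0.0265] rms 0.0041 y' [-0.064   0.0679]
-0.05 [ 8.320e-01 -7.169e+00 -6.420e-01 -3.000e-03 -0.000e+00  1.000e-03]
-0.03 [ 8.6000e-01 -2.7169e+01 -5.8700e-01 -3.0000e-03 -0.0000e+00  1.0000e-03]
-0.016 [ 8.8000e-01 -4.1169e+01 -5.4900e-01 -3.0000e-03 -0.0000e+00  1.0000e-03]
-0.008 [ 8.9100e-01 -4.9169e+01 -5.2700e-01 -3.0000e-03 -0.0000e+00  1.0000e-03]
```

View pics/d.png

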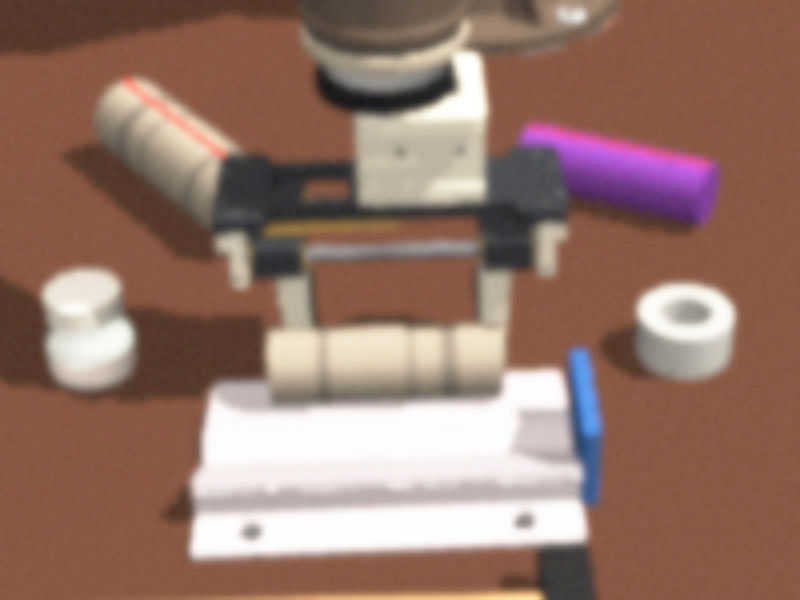

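The core at (385,362) is now square to the cradle (0.005 rad) and halfway up the ramp. Over the lip slowly next.

Call:
play_rows(motion=[[1, 0, -4, -1, 0, 0, 0], [1, 0, -8, -1, 0, 0, 0], [1, 0, -12, -1, 0, 0, 0], [1, 0, -16, -2, 0, 0, 0], [1, 0, -20, -2, 0, 0, 0], [1, 0, -24, -2, 0, 0, 0], [1, 0, -28, -2, 0, 0, 0], [1, 0, -31, -2, 0, 0, 0], [1, 0, -34, -2, 0, 0, 0], [1, 0, -37, -2, 0, 0, 0]])

```text
clock: 6.85
position: [0.5791, -0.0389, 0.0188]
ee_rot: [-2.284, 2.15, -0.007]
force: [-0.1, 0.3, -0.4]
width: 0.998
```

Call:
play_rows(motion=[[1, 0, -2, 0, 0, 0, 0], [1, 0, -4, 0, 0, 0, 0], [1, 0, -6, 0, 0, 0, 0], [1, 0, -8, 0, 0, 0, 0], [1, 0, -10, 0, 0, 0, 0], [1, 0, -11, 0, 0, 0, 0], [1, 0, -11, 0, 0, 0, 0], [1, 0, -11, 0, 0, 0, 0]])

```text
clock: 7.65
position: [0.59, -0.0382, 0.0188]
ee_rot: [-2.284, 2.15, -0.007]
force: [0.9, -0.7, -0.0]
width: 0.998
```

Run:
```python
from h import *
s=arm.observe();print(s['clock'],s['position'].round(4),s['force'].round(1))
p=arm.get_image("scene");cv2.imwrite("pics/e.png",cv2.resize(p["img"][110:260,180:380],None,fx=4,fy=4))
fit("scene",(-.04,.022),.026)
```

```text
7.65 [ 0.59   -0.0382  0.0188] [ 0.9 -0.7 -0. ]
scene n 1339 x' th zc [-0.002  -0.0019  0.0271] rms 0.0048 y' [-0.0637  0.0669]
```

View pics/e.png

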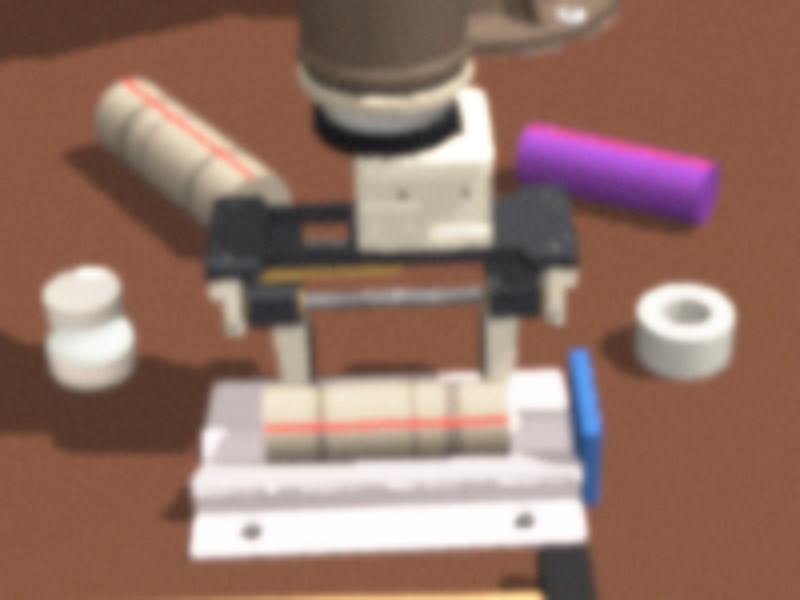

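The core at (385,422) lies in the V. Next I'll back off, lift, shut the gripper, and go behind its open end.

Run:
```python
from h import *
print(rel([*wc(0,-.108),.016],-np.pi/2+CY).round(3))
```

```text
[ 1.14037e+02 -3.75150e+01  3.11200e+00 -6.00000e-03 -0.00000e+00
  2.00000e-03]
```

Call:
play_rows(motion=[[1, 0, 10, 0, 0, 0, 0], [1, 0, 20, 0, 0, 0, 0], [1, 0, 20, -30, 0, 0, 0], [1, 0, 20, -60, 0, 0, 0], [1, 0, 20, -90, 0, 0, 0], [-1, 0, 20, -100, 0, 0, 0], [-1, 40, 0, -100, 0, 0, 0], [-1, 80, -20, -100, 0, 0, 0], [-1, 110, -33, -100, 0, 0, 0], [-1, 115, -33, -100, 0, 0, 0]])

```text
clock: 8.75
position: [0.6293, -0.1567, 0.1179]
ee_rot: [-2.28, 2.159, -0.009]
force: [0.4, -0.4, -0.8]
width: 0.616
```

Run:
```python
from h import *
s=arm.observe();print(s['clock'],s['position'].round(4),s['width'])
print(rel([*wc(0,-.108),.016],-np.pi/2+CY).round(3))
fit("scene",(-.03,.022),.026)
```

```text
8.75 [ 0.6293 -0.1567  0.1179] 0.6163739112351422
[-6.8730e+00 -4.9070e+00  1.0193e+02 -5.0000e-03 -3.0000e-03 -4.0000e-03]
scene n 1152 x' th zc [-0.0012 -0.0075  0.0261] rms 0.0013 y' [-0.0639  0.0638]
```

Call:
play_rows(motion=[[-1, -6, -5, 0, 0, 0, 0], [-1, -6, -5, 0, 0, 0, 0], [-1, -6, -5, 0, 0, 0, 0], [-1, -6, -5, 0, 0, 0, 0], [-1, -6, -5, 0, 0, 0, 0], [-1, -6, -5, 30, 0, 0, 0], [-1, -6, -5, 60, 0, 0, 0], [-1, -6, -5, 85, 0, 0, 0], [-1, -6, -5, 98, 0, 0, 0], [-1, -6, -5, 102, 0, 0, 0]])

```text
clock: 9.8
position: [0.6326, -0.1486, 0.0145]
ee_rot: [-2.282, 2.158, -0.003]
force: [0.4, 0.4, 0.4]
width: 0.004
```

Run:
```python
from h import *
s=arm.observe();print(s['clock'],s['position'].round(4),s['width'],s['force'].round(1))
for y in(-.085,-.06,-.05):print(rel([*wc(0,y),.016],-np.pi/2+CY,s).round(3))
p=arm.get_image("scene");cv2.imwrite("pics/f.png",cv2.resize(p["img"][110:260,180:380],None,fx=4,fy=4))
```

```text
9.8 [ 0.6326 -0.1486  0.0145] 0.0036921240699895673 [0.4 0.4 0.4]
[-2.169e+01 -1.563e+00 -1.513e+00 -2.000e-03 -1.000e-03 -3.000e-03]
[-4.6689e+01 -1.4920e+00 -1.5380e+00 -2.0000e-03 -1.0000e-03 -3.0000e-03]
[-5.6689e+01 -1.4640e+00 -1.5480e+00 -2.0000e-03 -1.0000e-03 -3.0000e-03]
```

View pics/f.png

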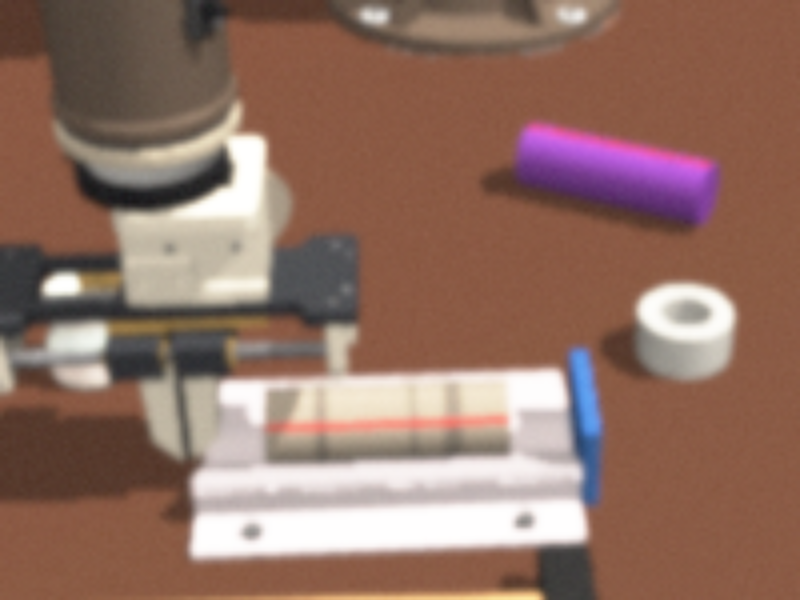

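The closed fingers at (180,420) stand in line with the V behind the core's open end. I'll push along the V, watching the force.

Call:
play_rows(motion=[[-1, -8, -1.5, -4, 0, 0, -0.003], [-1, -16, -1.5, -4, 0, 0, -0.003], [-1, -20, -1.5, -4, 0, 0, -0.003], [-1, -24, -1.5, -4, 0, 0, -0.003], [-1, -28, -1.5, -4, 0, 0, -0.003], [-1, -32, -1.5, -4, 0, 0, -0.003], [-1, -36, -1.5, -4, 0, 0, -0.003], [-1, -40, -1.5, -4, 0, 0, -0.003], [-1, -44, -1.5, -4, 0, 0, -0.003], [-1, -47, -1.5, -4, 0, 0, -0.003]])

```text
clock: 10.85
position: [0.632, -0.1012, 0.0189]
ee_rot: [-2.285, 2.154, -0.005]
force: [1.7, -4.0, 1.7]
width: 0.005
```

Run:
```python
from h import *
s=arm.observe();print(s['clock'],s['position'].round(4),s['force'].round(1));print(rel([*wc(0,-.049),.019],-np.pi/2+CY,s).round(3))
fit("scene",(-.03,.022),.026);fit("top",(-.03,.022),.026)
```

```text
10.85 [ 0.632  -0.1012  0.0189] [ 1.7 -4.   1.7]
[-1.0379e+01  5.0900e-01 -6.9000e-02 -3.0000e-03 -1.0000e-03  0.0000e+00]
scene n 1367 x' th zc [-0.0016 -0.0144  0.0266] rms 0.0031 y' [-0.0745  0.0871]
top n 521 x' th zc [-0.0002 -0.0047  0.0255] rms 0.0017 y' [-0.0285  0.0875]
```

Call:
play_rows(motion=[[-1, -2, 0, 0, 0, 0, 0], [-1, -4, 0, 0, 0, 0, 0], [-1, -6, 0, 0, 0, 0, 0], [-1, -8, 0, 0, 0, 0, 0], [-1, -9, 0, 0, 0, 0, 0], [-1, -10, 0, 0, 0, 0, 0]])

```text
clock: 11.55
position: [0.6312, -0.0904, 0.0188]
ee_rot: [-2.286, 2.153, -0.003]
force: [-0.5, -4.6, 1.2]
width: 0.005
```

Call:
play_rows(motion=[[-1, -1, 0, 0, 0, 0, 0], [-1, -2, 0, 0, 0, 0, 0]])

```text
clock: 11.75
position: [0.6312, -0.0901, 0.0188]
ee_rot: [-2.285, 2.155, -0.006]
force: [1.1, -10.1, 1.7]
width: 0.007
```

Call:
play_rows(motion=[[-1, -2, 0, 0, 0, 0, 0], [-1, -3, 0, 0, 0, 0, 0]])

```text
clock: 11.95
position: [0.6311, -0.0902, 0.0189]
ee_rot: [2.282, -2.157, 0.009]
force: [1.5, -12.4, 2.0]
width: 0.008
```

Run:
```python
from h import *
p=arm.get_image("scene");cv2.imwrite("pics/g.png",cv2.resize(p["img"][180:260,220:350],None,fx=6,fy=6))
fit("scene",(-.03,.022),.026);fit("top",(-.03,.022),.026)
```

```text
scene n 1282 x' th zc [-0.0018 -0.0164  0.0267] rms 0.0033 y' [-0.0635  0.089 ]
top n 444 x' th zc [-0.0002 -0.0053  0.0254] rms 0.0016 y' [-0.0174  0.0892]
```

View pics/g.png

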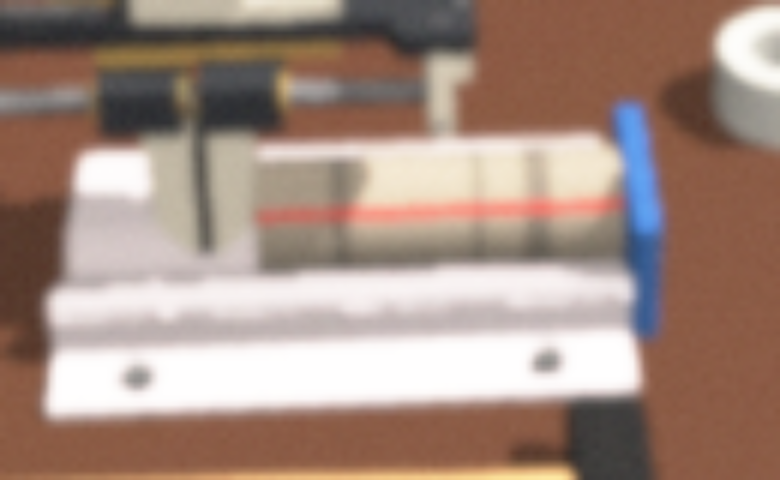

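The core's end touches the blue stop at (622,200), and the force rose to 12 N with no further travel. I'll retreat.

Call:
play_rows(motion=[[-1, 5, 0, 0, 0, 0, 0], [-1, 15, 0, 0, 0, 0, 0], [-1, 25, 0, 0, 0, 0, 0], [-1, 30, 0, -30, 0, 0, 0], [-1, 30, 0, -70, 0, 0, 0], [-1, 50, 0, -110, 0, 0, 0], [-1, 90, 20, -140, 0, 0, 0], [-1, 130, 40, -160, 0, 0, 0], [-1, 170, 60, -160, 0, 0, 0], [-1, 200, 80, -160, 0, 0, 0]])

```text
clock: 13.1
position: [0.5608, -0.2974, 0.1807]
ee_rot: [2.279, -2.159, 0.012]
force: [-0.6, 0.3, -0.4]
width: 0.003
```

```bash
sed -i 's/abs(Y)<.09)/abs(Y)<.098)/' h.py
python3 - <<'E'
from h import *
s=arm.observe();print(s['clock'],s['position'].round(4),s['force'].round(1))
for n in("scene","top"):
    fit(n,(-.022,.022),.026)
    V=cloud(arm.get_image(n))
    for nm,c in(("jar",(.545,-.21)),("die",(.54,.13))):
        m=(np.hypot(V[...,0]-c[0],V[...,1]-c[1])<.06)&(V[...,2]>.012);print(nm,np.percentile(V[m],[2,98],axis=0).round(3).tolist() if m.any() else None)
p=arm.get_image("scene");print([ (np.array(r["box"])*[640,400,640,400]).round() for r in arm.look_for(p,"mallet")[:1]])
p=arm.get_image("top");cv2.imwrite("pics/h.png",cv2.resize(p["img"][80:260,240:460],None,fx=3.4,fy=3.3))
E
```

```text
13.1 [ 0.5608 -0.2974  0.1807] [-0.6  0.3 -0.4]
scene n 1131 x' th zc [-0.0011 -0.0065  0.0263] rms 0.0013 y' [-0.029   0.0965]
jar [[0.525, -0.264, 0.017], [0.591, -0.199, 0.433]]
die [[0.505, 0.101, 0.013], [0.557, 0.152, 0.033]]
top n 1087 x' th zc [-0.0003 -0.0038  0.0254] rms 0.0017 y' [-0.0293  0.0969]
jar [[0.493, -0.266, 0.051], [0.587, -0.203, 0.626]]
die [[0.502, 0.1, 0.016], [0.553, 0.152, 0.033]]
[array([190., 244., 139.,  43.])]
```

View pics/h.png

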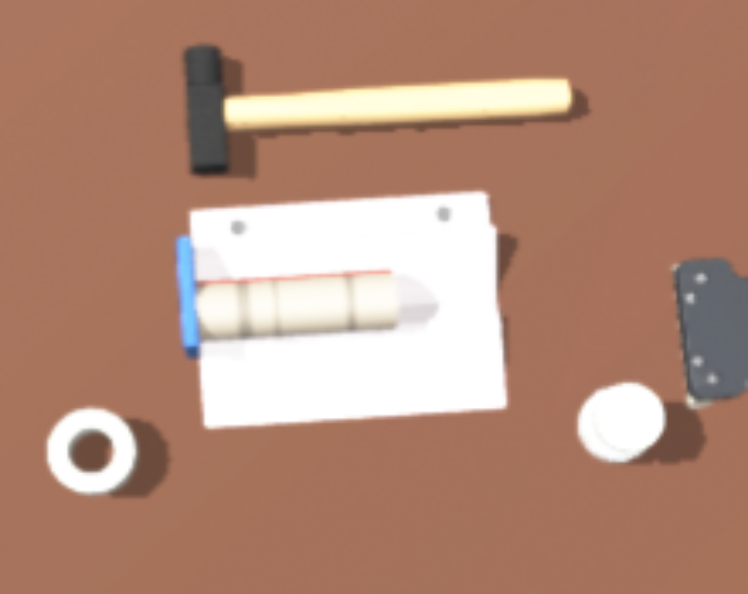

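The core at (298,305) lies in the V against the blue stop at (192,300). The jar, ring and mallet are in place, and the arm is clear. After a short settle I'll hand in.

Call:
play_rows(motion=[[-1, 0, 0, -20, 0, 0, 0], [-1, 0, 0, -20, 0, 0, 0], [-1, 0, 0, -20, 0, 0, 0]])

```text
clock: 13.75
position: [0.5635, -0.2907, 0.1996]
ee_rot: [-2.288, 2.153, -0.009]
force: [0.5, 0.1, -0.3]
width: 0.008
```

```bash
python3 -c "
from h import *
print(arm.sign_off())"
```

```text
the job is handed in; nothing more can be done
None
```

I rolled the core with the open fingers' sides up the ramp and over the lip into the V. I then pushed it along the V with the shut fingers until the force rose to about 12 N with no more travel at the blue stop. I backed off and handed the job in at 13.75 s; the hand-in gave no verdict.

**Half turn:** the red line was out of sight underneath when the core was about 88 mm before the V. That position matches a rolled half turn, but I did not measure the angle itself.

**Final pose, from both cameras:**

| Check | Measured | Allowed |
|---|---|---|
| Across the V (x) | -0.3 to -1.1 mm | within 4 mm |
| Height | 25.4 to 26.3 mm | 22 to 29 mm |
| Skew | under 0.007 rad | below 0.05 rad |
| Rear end (y) | about -29 mm | -34 to -27 mm |

The rear end puts the core's centre at y of about 35 to 36 mm. That rests on my estimate of the cradle's origin, but the force stop and the pictures agree the core is against the stop.

**Other objects:**
- **Steel ring:** its measured position is unchanged to about 1 mm.
- **Mallet:** its detection box moved by at most 3 pixels.
- **Jar:** its final measurement was spoiled by the arm falling within the measured region, so I only checked it by eye, and it looked to be in place.

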